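# Draw wooden balls from the feeder and hang up the tote

### The job

Push the sloping spring plunger of the ball feeder fully home and keep it in until all three wooden balls have rolled down the chute into the little tote standing below its end. Then lift the tote by its bar handle and hang it, balls and all, level on the two-pronged fork of the rack, with the handle lying across both prongs. Leave the other things on the bench alone.

Things in the scene. Friction and masses are not known exactly. Their poses are not given: they have to be found in the camera images.
- feeder: Plywood ball feeder, fixed to the bench. Origin on the bench below its gate; z up. A narrow chute (34 mm wide inside, sides 16 mm high) runs along its y, falling 10 degrees towards -y; its floor is 96 mm high at the gate, its closed upper end at y = +130 mm. On the -x side, the robot's, stands the plunger on a steel panel. A shelf overhangs the plunger. Base board 190 x 240 x 12 mm.
- plunger_head (a point): Centre of the pressing face of the plunger: round black head, 32 mm across, 8 mm thick, on a steel rod. The point's z axis points out of the head along the plunger's axis (35 degrees from vertical, leaning to feeder -x): push along -z. The point moves with the plunger; at rest x = -78, z = 145 mm in the feeder's frame.
- shelf_edge (a point): Middle of the lower front edge of the feeder's shelf, 240 mm high, nearly straight above the plunger's head, so the plunger is reached at a slant from the -x side. The shelf runs 137 mm from here towards feeder +x, 76 mm wide along y, 15 mm thick; a tin on it reaches 320 mm high.
- plunger (a joint): Travel of the plunger in m: 0 out (at rest), 0.030 fully in. Sprung, about 4 N at the start and 9 N fully in; it springs back when let go. It pulls the gate, a steel plate across the chute, down; the gate clears the chute only in the last few mm.
- chute_lip (a point): Open lower end of the chute: middle of the floor's edge, 75 mm above the bench; the balls leave towards feeder -y.
- tote: Loose open wooden tote, 0.25 to 0.5 kg, standing just beyond the chute's lip (about 13 mm clear of it). Origin at the centre of its underside, z up. Outside 130 mm along its x, 110 mm along its y, walls 50 mm high and 8 mm thick. Two uprights at its x ends (8 mm thick, 36 mm wide) carry the handle bar.
- tote_bar (a point): Middle of the tote's handle: a wooden bar along tote x, 16 mm wide (tote y), 14 mm high, 114 mm free length between the uprights; centre 135 mm above the tote's underside.
- rack: Fixed hanging rack. Origin on the bench below the front face of its upright back board (120 mm wide along rack y, top at 224 mm); z up. Two steel prongs 8 mm thick stand out to rack -x at y = +38 and -38 mm, 214 mm high, dipping to a flat seat (x -70 to -110 mm, top 200 mm high), then an upturned tip at x = -122 mm, top 222 mm. Base board 14 mm high, x -40 to +110 mm. The tote comes in from -x.
- fork_seat (a point): Midway between the two prongs, at the middle of their flat seats and level with the top of the seats (200 mm high, 90 mm in front of the back board); axes as the rack's. With the tote hung the bar lies along the y axis here, its centre 7 mm above.
- ball0_center (a point): Centre of a plain wooden ball, 30 mm diameter, 12 g; the first waiting in the chute above the gate.
- ball1_center (a point): Centre of a plain wooden ball, 30 mm diameter, 12 g; the second waiting in the chute above the gate.
- ball2_center (a point): Centre of a plain wooden ball, 30 mm diameter, 12 g; the third and last waiting in the chute above the gate.
- mallet: Bystander: wooden mallet lying on the bench.
- glue: Bystander: white glue bottle, 56 mm diameter, 150 mm high.
- sandblock: Bystander: cork sanding block, 100 x 65 x 28 mm.
- drill: Bystander: cordless drill standing on its battery, about 200 mm high.
Mind the look-alikes: they are no part of the job. What is meant by the tote is not blue, and is the smaller of those in its own colour.

How it is judged (in metres and radians):
On the way, in this order (a step that is already met when the one before it is completed fails the run):
1. the plunger has been pushed home (travel over 26 mm of 30) (value of joint plunger above 0.026 m).
2. all three balls are in the tote, which is still standing on the bench (x of ball0_center in the frame of tote between -0.062 and 0.062 m and y of ball0_center in the frame of tote between -0.052 and 0.052 m and z of ball0_center in the frame of tote between 0.01 and 0.06 m and x of ball1_center in the frame of tote between -0.062 and 0.062 m and y of ball1_center in the frame of tote between -0.052 and 0.052 m and z of ball1_center in the frame of tote between 0.01 and 0.06 m and x of ball2_center in the frame of tote between -0.062 and 0.062 m and y of ball2_center in the frame of tote between -0.052 and 0.052 m and z of ball2_center in the frame of tote between 0.01 and 0.06 m and height (world z) of tote below 0.01 m), for 0.1 s.
At the end, for the whole second after the job is handed in: All three balls inside the tote. Tote hung on the rack, bar across both prongs: bar centre 1 to 14 mm above the seat, within 24 mm of its middle along and 22 mm across the prongs, within 0.25 rad of rack y, tote tilted under 0.2 rad, over 1 N on the rack, slower than 0.03 m/s (x of ball0_center in the frame of tote between -0.062 and 0.062 m and y of ball0_center in the frame of tote between -0.052 and 0.052 m and z of ball0_center in the frame of tote between 0.01 and 0.06 m and x of ball1_center in the frame of tote between -0.062 and 0.062 m and y of ball1_center in the frame of tote between -0.052 and 0.052 m and z of ball1_center in the frame of tote between 0.01 and 0.06 m and x of ball2_center in the frame of tote between -0.062 and 0.062 m and y of ball2_center in the frame of tote between -0.052 and 0.052 m and z of ball2_center in the frame of tote between 0.01 and 0.06 m and x of tote_bar in the frame of fork_seat between -0.024 and 0.024 m and y of tote_bar in the frame of fork_seat between -0.022 and 0.022 m and z of tote_bar in the frame of fork_seat between 0.001 and 0.014 m and angle between the x axis of tote and the y axis of rack, either way round below 0.25 rad and angle between tote's own z axis and vertical below 0.2 rad and contact force between tote and rack above 1 N and linear speed of tote below 0.03 m/s); the robot touches nothing.
It fails at once if the mallet is moved by more than 40 mm (distance of mallet from where it was at the start of the episode above 0.04 m).
It fails at once if the glue is moved by more than 40 mm (distance of glue from where it was at the start of the episode above 0.04 m).
It fails at once if the sandblock is moved by more than 40 mm (distance of sandblock from where it was at the start of the episode above 0.04 m).
It fails at once if the drill is moved by more than 40 mm (distance of drill from where it was at the start of the episode above 0.04 m).
It also fails if it takes over 67 s, if anything falls off the work surface, if the arm or the gripper's body presses on something with over 40 N, if the wrist force passes 120 N, or if a joint passes its speed limit or range.

### The arm

A 6-joint arm with a two-finger parallel gripper is mounted at the origin on the work surface. World frame = base frame: x ahead of the robot, y to its left, z up, the work surface at z = 0. Lengths are in mm, angles in rad, forces in N, time in s.
With the tool pointing down it reaches from about 350 to 775 mm from the base axis. Payload 7.3 kg.
Tool frame: the origin (TCP) lies at the centre of the arm's flange, where the gripper is bolted on; the fingertips stand 178 mm ahead of it and the grasp point (between the pads) lies 159 mm ahead of it; z points along the fingers, y is the line along which they close (so a half turn about z gives the same grasp; the last joint's range is limited). The gripper opens to 92 mm and grips with 3 to 60 N. Pads are 19 mm wide; open, the fingers measure 130 mm over their backs; the gripper's body (75 mm by 190 mm) begins 47 mm behind the grasp point.
Start: joints at [1.007, 0.342, 1.524, -0, 1.275, -0.146], TCP at [212.998, 479.854, 404.741] pointing down, gripper open.
Joint ranges: [-2.53, 2.53], [-0.77, 2.02], [0.04, 2.7], [-1, 4.14], [0.28, 2.66], [-3.11, 3.11]. Speed limits (rad/s): [2.57, 2.57, 3.14, 3.14, 3.14, 3.14].

### API

Orientations are given as [roll, pitch, yaw] about the fixed x, y, z axes, in that order (R = Rz(yaw) Ry(pitch) Rx(roll)).
In Python, from plant import * gives the robot as it stands. The module is installed in compiled form; this text tells all that it offers.
- The arm moves only by the shell command python3 -m inch 'ROWS'. ROWS is JSON, a list of rows, each a list of 5 numbers: the shift along the tool's x, y, z in m, then the turn about the tool's z in rad, then the opening, from 0 (shut) to 1 (fully open). In form: [[tx, ty, tz, spin, claw], ...]. A call has 1 to 8 rows; each row is the pose to reach, as a shift and turn from the pose commanded when the call began, along the tool's axes at that moment; what a row does not reach only later rows make up. A row lasts 1/12 s, in which the tool goes at most 41.7 mm and 7.16 degrees, less where a joint would pass 70% of its speed; a pose out of reach is approached as far as the arm can. A call with a gripper value outside its range is refused whole. The fingers move at their own pace and stop on an object; the grip force is fixed at half the most. Time passes only in rows, so rows that repeat a pose let the fingers close. It gives the time, the measured TCP pose, the force, the opening and the grip force at its end, in the units of the state.
- get_obs(): the state, without advancing time (a new reading comes with each control period).
- capture(name): name is "scene" or "top"; returns a dict with "color" (480x640x3 uint8, red, green, blue), "intrinsics" (3x3 intrinsics, pixels), "pose" (4x4, takes a point from camera to world coordinates). Camera axes: x right, y down, z forward; pixel columns grow to the right and rows downward; lengths in mm; the calibration is good to about 2 mm. A picture is of the moment at which its call begins. There is no depth.
- close_job(): hands the job in; it is judged then, once.
Trained networks look in a picture, given as the dict that the camera call returned (one of the last four; its "shot" number tells which), for a name from the list of things; names that differ only in an ending like _2 or _b are one class to them, and where a whole thing is asked for, a point or a joint stands for the part that bears it (a point fixed in the world has none). Each returns a list of dicts, best first, with "conf" (0 to 1); they miss things now and then, are a little off and sometimes report something else, mostly with a low value. They report only what shows in the picture. A call takes as long as a camera call. They do not tell look-alikes from the thing itself.
- look_for(picture, target): "rect" ([centre column, centre row, width, height] in pixels, round what is visible of it).
- trace(picture, target): "pixels" (480x640 bool, what is visible of it) and "rect" ([centre column, centre row, width, height] in pixels, round what is visible of it).
- tip_of(picture, target): "centre" ([column, row] in pixels: a listed point, or the origin of a listed thing).
The state is a dict: "time": time; "joint_positions": joint angles; "dq": joint speeds; "tau": joint torques, N m; "tool_pos": TCP position; "tcp_rot": TCP orientation; "contact_force": force on the tool from outside, world axes, zero at the start; "moment": the same for the moment, N m; "grip_width": finger opening in mm; "finger_force": force on a finger pad.
Only numpy, scipy, OpenCV 4.12 (cv2) and the standard library are available. Lean on these libraries where they do the work, as an engineer would, in place of code of your own. Each camera call takes 0.05 s, during which the arm holds its last target. There are 200 camera calls.

## Working session

There is one attempt and no reset: what is moved stays moved. The work goes in short steps, Python scripts to look and compute and a shell command to move; the robot and the scene stay as the last step left them, time stands still between calls to the robot, and variables do not carry over. Pictures are saved under pics/ and viewed, at most 10 in all, crops included, and the job is handed in when it is done.

```bash
mkdir -p pics; ls; cat > a.py <<'E'
from plant import *
import cv2,numpy as np
for n in ["scene","top"]:
    p=capture(n); cv2.imwrite(f"pics/{n}0.png",p["color"][:,:,::-1])
    print(n,p["intrinsics"].tolist(),np.round(p["pose"],3).tolist())
    for t in ["feeder","plunger_head","shelf_edge","chute_lip","tote","tote_bar","rack","fork_seat","ball0_center","ball1_center","ball2_center","mallet","glue","sandblock","drill"]:
        print(t,[(np.round(d["centre"]).tolist(),round(d["conf"],2)) for d in tip_of(p,t)][:4])
    
print(get_obs())
E
python3 a.py
```

```text
pics
scene [[589.0072338013774, 0.0, 321.6251207200895], [0.0, 589.0072338013774, 235.14638138742782], [0.0, 0.0, 1.0]] [[-0.969, 0.205, -0.138, 747.316], [0.246, 0.767, -0.592, 1015.055], [-0.016, -0.608, -0.794, 1507.53], [0.0, 0.0, 0.0, 1.0]]
feeder [([309.0, 348.0], 0.59), ([292.0, 297.0], 0.54)]
plunger_head [([340.0, 311.0], 0.65)]
shelf_edge [([338.0, 294.0], 0.88)]
chute_lip []
tote [([434.0, 408.0], 0.96), ([370.0, 188.0], 0.73)]
tote_bar [([443.0, 378.0], 0.87), ([290.0, 271.0], 0.84), ([376.0, 163.0], 0.58), ([318.0, 345.0], 0.29)]
rack [([259.0, 209.0], 0.71)]
fork_seat [([281.0, 162.0], 0.72)]
ball0_center []
ball1_center [([315.0, 342.0], 0.47), ([291.0, 297.0], 0.47)]
ball2_center [([321.0, 352.0], 0.41)]
mallet [([389.0, 311.0], 0.61)]
glue [([240.0, 286.0], 0.87), ([309.0, 348.0], 0.48)]
sandblock [([356.0, 248.0], 0.93)]
drill [([279.0, 152.0], 0.94)]
top [[462.5124381269712, 0.0, 320.5853066953048], [0.0, 462.5124381269712, 238.59193095227158], [0.0, 0.0, 1.0]] [[-0.027, -0.988, 0.15, 307.19], [-1.0, 0.029, 0.007, -3.473], [-0.011, -0.149, -0.989, 1540.809], [0.0, 
[... 799 characters left out ...]
1.0, 236.0], 0.63)]
{'time': 1.6, 'joint_positions': array([ 1.00697362e+00,  3.41994698e-01,  1.52406860e+00,  6.98269351e-07,
        1.27540408e+00, -1.45986745e-01]), 'dq': array([-0.00020689, -0.00057365,  0.0018047 , -0.00110048, -0.00099037,
       -0.00058953]), 'tau': array([-1.94678050e-04, -4.31109059e+01, -2.44474393e+01,  7.18088541e-02,
        4.81799652e-02, -2.70024719e-05]), 'tool_pos': array([213.01512668, 479.85451848, 404.75424019]), 'tcp_rot': array([3.14146861e+00, 1.75635209e-05, 2.72375648e+00]), 'contact_force': array([0.01682441, 0.22062842, 0.35753109]), 'moment': array([-0.03908326, -0.03169394, -0.00670349]), 'finger_force': 0.0, 'grip_width': 91.95286118828811}
```

View pics/scene0.png

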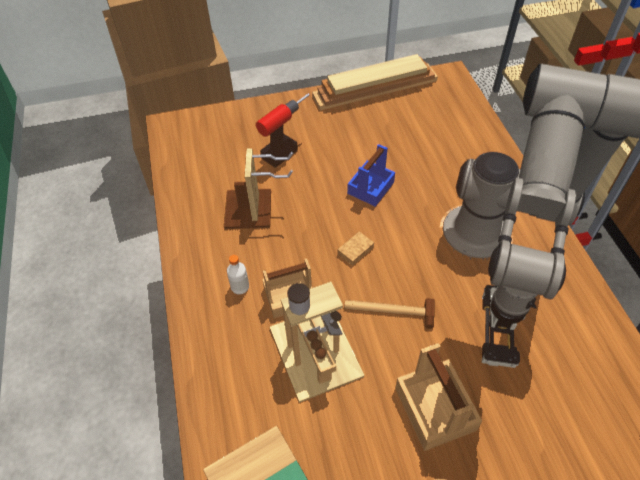

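View pics/top0.png

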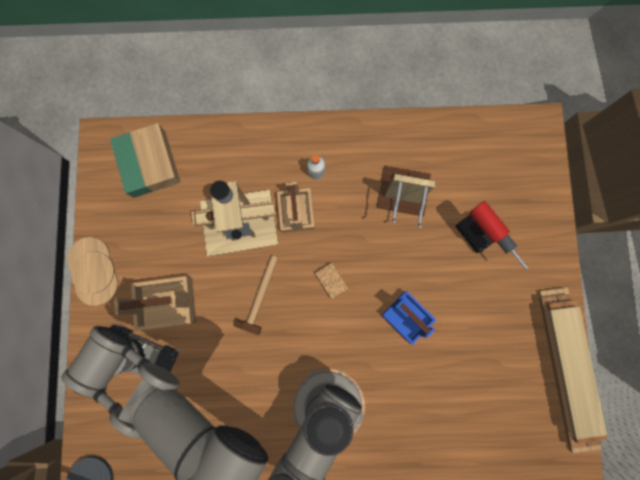

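```bash
cat > h.py <<'E'
import cv2,numpy as np
CS=dict(scene=(np.array([[589.0072338,0,321.62512],[0,589.0072338,235.14638],[0,0,1.]]),None),)
def ray(cam,px):
    c=np.load(f"{cam}.npz"); K,P=c["K"],c["P"]
    d=P[:3,:3]@np.linalg.inv(K)@np.array([px[0],px[1],1.]); return P[:3,3],d
def onz(cam,px,z):
    o,d=ray(cam,px); return o+d*(z-o[2])/d[2]
def tri(a,b):
    (o,d),(p,e)=ray("scene",a),ray("top",b)
    s=np.linalg.lstsq(np.c_[d,-e],p-o,rcond=None)[0]; u,v=o+d*s[0],p+e*s[1]
    return np.round((u+v)/2,1),round(np.linalg.norm(u-v),1)
def proj(cam,X):
    c=np.load(f"{cam}.npz"); q=np.linalg.inv(c["P"])@np.r_[X,1]; q=c["K"]@q[:3]; return q[:2]/q[2]
E
python3 - <<'E'
from plant import *
from h import *
for n in ["scene","top"]:
    p=capture(n); np.savez(n,K=p["intrinsics"],P=p["pose"]); im=p["color"][:,:,::-1]
    x,y=(230,240) if n=="scene" else (185,160)
    w,h=(160,120) if n=="scene" else (160,120)
    cv2.imwrite(f"pics/{n}1.png",cv2.resize(im[y:y+h,x:x+w],None,fx=5,fy=5,interpolation=2))
print("fork",tri((281,162),(406,214)),onz("top",(406,214),200),onz("scene",(281,162),200))
print("shelf",tri((338,294),(228,229)),onz("top",(228,229),240),onz("scene",(338,294),240))
print("pl",tri((340,311),(239,233)),onz("top",(239,233),145),onz("scene",(340,311),145))
print("bar",tri((290,271),(293,202)),onz("top",(293,202),135),onz("scene",(290,271),135))
print("tote",onz("top",(298,211),0),"feeder",onz("top",(240,220),0),onz("scene",(309,348),0))
print("rack",tri((259,209),(397,202)),"drill",onz("scene",(279,152),0),"glue",onz("top",(316,174),0))
E
```

```text
fork (array([ 573.3, -244.8,  223.5]), np.float64(4.0)) [ 576.10245532 -248.2133502   200.        ] [ 571.88019482 -269.05995874  200.        ]
shelf (array([536.5, 267.3, 251.3]), np.float64(1.9)) [539.43347101 269.3046726  240.        ] [533.75723869 260.95269384 240.        ]
pl (array([534.6, 257.1, 152.1]), np.float64(15.5)) [542.96734137 255.42824311 145.        ] [526.48310312 256.65442994 145.        ]
bar (array([631.6,  90.7, 138.5]), np.float64(11.0)) [637.57723851  88.79562488 135.        ] [626.42995211  91.12256887 135.        ]
tote [637.46001358  81.21975466   0.        ] feeder [612.11694247 278.87878213   0.        ] [618.83273584 268.72435361   0.        ]
rack (array([ 658.9, -255.5,   14.8]), np.float64(7.4)) drill [ 541.67039257 -516.75877954    0.        ] glue [765.58467807  16.63993601   0.        ]
```

View pics/scene1.png

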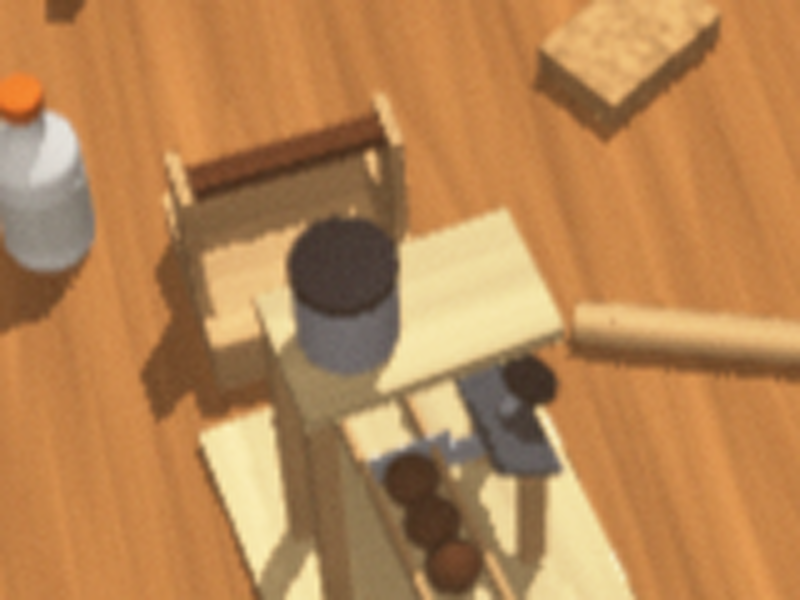

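View pics/top1.png

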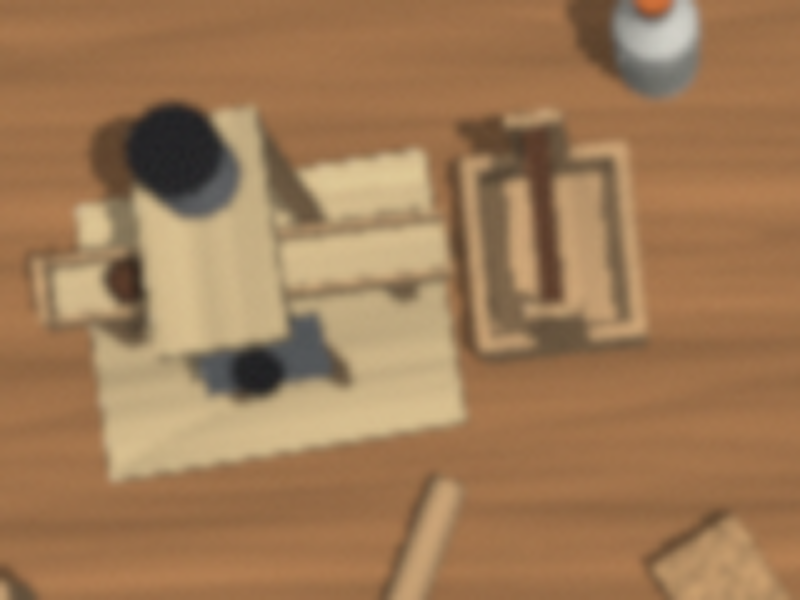

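```bash
python3 - <<'E'
from h import *
from scipy.optimize import least_squares
def fit(obs,x0):
    def f(q,r=True):
        c,s=np.cos(q[2]),np.sin(q[2]); out=[]
        for cam,px,X in obs:
            W=np.array([q[0]+c*X[0]-s*X[1],q[1]+s*X[0]+c*X[1],X[2]]); out+=list(proj(cam,W)-px)
        return np.array(out)
    s=least_squares(f,x0,loss="soft_l1"); print(s.x.round(3)); print(f(s.x).reshape(-1,2).round(1).tolist()); return s.x
T=lambda u,v:(185+u/5-.4,160+v/5-.4); S=lambda u,v:(230+u/5-.4,240+v/5-.4)
fit([("top",T(258,370),(-78,0,145)),("scene",S(530,380),(-78,0,145)),("top",T(444,247),(0,-119,91)),("top",T(38,293),(0,134,135))],[620,270,0])
fit([("top",T(460,158),(65,55,50)),("top",T(628,143),(65,-55,50)),("top",T(648,340),(-65,-55,50)),("top",T(478,352),(-65,55,50)),
("top",T(545,215),(0,0,142)),("scene",S(285,155),(0,0,142))],[635,85,0])
a=cv2.imread("pics/top0.png")[160:240,350:450]; b=cv2.imread("pics/scene0.png")[140:240,210:310]
r=lambda i:cv2.resize(i,None,fx=4,fy=4,interpolation=2)
A=np.zeros((400,800,3),np.uint8);A[:320,:400]=r(a);A[:,400:]=r(b);cv2.imwrite("pics/rack.png",A)
E
```

```text
[6.16137e+02 2.73035e+02 1.19000e-01]
[[0.1, 0.9], [0.7, -1.3], [0.0, -1.0], [-1.1, -1.5]]
[6.33987e+02 8.75920e+01 6.70000e-02]
[[0.4, 0.2], [-0.2, 0.1], [-0.6, -0.9], [-0.0, -0.1], [-0.3, 0.0], [0.3, -1.4]]
```

View pics/rack.png

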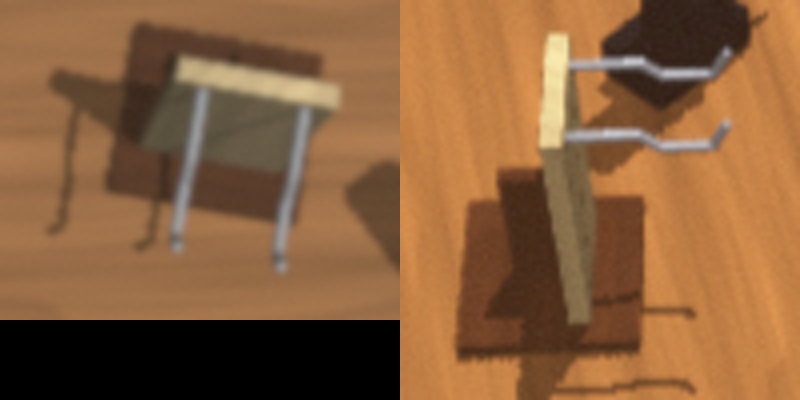

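```bash
cat >> h.py <<'E'
from scipy.optimize import least_squares
def fit(obs,x0):
    def f(q):
        c,s=np.cos(q[2]),np.sin(q[2]); out=[]
        for cam,px,X in obs:
            W=np.array([q[0]+c*X[0]-s*X[1],q[1]+s*X[0]+c*X[1],X[2]]); out+=list(proj(cam,W)-px)
        return np.array(out)
    s=least_squares(f,x0,loss="soft_l1"); print(s.x.round(3)); print(f(s.x).reshape(-1,2).round(1).tolist()); return s.x
def loc(q,X):
    c,s=np.cos(q[2]),np.sin(q[2]); return np.array([q[0]+c*X[0]-s*X[1],q[1]+s*X[0]+c*X[1],X[2]]).round(1)
E
python3 - <<'E'
from h import *
T=lambda u,v:(350+u/4-.4,160+v/4-.4); S=lambda u,v:(210+(u-400)/4-.4,140+v/4-.4)
q=fit([("top",T(177,243),(-122,38,222)),("top",T(280,266),(-122,-38,222)),("top",T(203,88),(0,38,214)),("top",T(304,107),(0,-38,214)),("top",T(338,106),(0,-60,224)),
("scene",S(727,124),(-122,38,222)),("scene",S(726,52),(-122,-38,222)),("scene",S(690,147),(-90,38,200)),("scene",S(690,73),(-90,-38,200))],[660,-255,0])
print(loc(q,(-90,0,200)))
T=lambda u,v:(185+u/5-.4,160+v/5-.4); S=lambda u,v:(230+u/5-.4,240+v/5-.4)
F=(616.1,273,.119)
for z,a,b in[(255,T(160,353),T(288,333))]: print("shelf front top corners",onz("top",a,z),onz("top",b,z),"scene",onz("scene",S(565,330),255),onz("scene",S(315,420),255), onz("scene",S(505,208),255))
print(loc(F,(-78,0,240)))
E
python3 -m inch '[[0,0,-0.04,0,1],[0,0,-0.08,0,1],[0,0,-0.12,0,1],[0,0,-0.16,0,1],[0,0.04,-0.2,0,1],[0,0.08,-0.23,0,1],[0,0.12,-0.23,0,1],[0,0.16,-0.23,0,1]]'
```

```text
[ 6.62808e+02 -2.70632e+02 -2.25000e-01]
[[-0.6, 0.6], [-0.4, -0.2], [-0.3, -0.0], [-0.0, 0.1], [-0.3, 0.8], [-0.2, -0.5], [0.2, -0.4], [-1.1, -0.9], [-0.7, -0.3]]
[ 575.1 -250.5  200. ]
shelf front top corners [534.25664469 298.43270646 255.        ] [543.61752678 225.94054687 255.        ] scene [534.12986506 304.87103088 255.        ] [663.65418815 322.27873296 255.        ] [544.40837548 228.58992639 255.        ]
[538.7 263.7 240. ]
time: 2.37
tool_pos: [265.1, 597.3, 635.8]
tcp_rot: [3.136, 0.001, 2.724]
contact_force: [0.3, 1.3, 0.1]
grip_width: 91.8
finger_force: 0.0
```

```bash
python3 -m inch '[[0,0.04,0,0,0],[0,0.08,0,0,0],[0,0.12,0,0,0],[0,0.16,0,0,0],[0,0.2,0,0,0],[0,0.24,0,0,0],[0,0.28,0,0,0],[0,0.28,0,0,0]]'; python3 -c "
from plant import *
print(get_obs()['joint_positions'].round(3))"
```

```text
time: 3.03
tool_pos: [304.5, 685.8, 566.6]
tcp_rot: [3.112, 0.0, 2.724]
contact_force: [0.0, 0.4, -0.2]
grip_width: 43.1
finger_force: 0.0
[ 1.05   0.925  0.036  0.003  2.15  -0.101]
```

```bash
python3 -m inch '[[0,-0.04,-0.03,0,0],[0,-0.08,-0.05,0,0],[0,-0.12,-0.07,0,0],[0,-0.16,-0.09,0,0],[0,-0.2,-0.11,0,0],[0,-0.24,-0.12,0,0],[0,-0.28,-0.13,0,0],[0,-0.32,-0.14,0,0]]'; python3 -c "
from plant import *
print(get_obs()['joint_positions'].round(3))"
```

```text
time: 3.7
tool_pos: [184.5, 416.2, 691.5]
tcp_rot: [3.11, 0.001, 2.724]
contact_force: [0.3, -0.0, 0.6]
grip_width: 0.1
finger_force: 0.0
[ 0.983  0.154  1.008  0.005  1.948 -0.168]
```

```bash
python3 -m inch '[[0,-0.035,-0.02,0,0],[0,-0.07,-0.04,0,0],[0,-0.105,-0.06,0,0],[0,-0.14,-0.08,0,0],[0,-0.175,-0.1,0,0],[0,-0.21,-0.12,0,0],[0,-0.245,-0.14,0,0],[0,-0.28,-0.16,0,0]]'; python3 -c "
from plant import *
print(get_obs()['joint_positions'].round(3))"
```

```text
time: 4.37
tool_pos: [67.7, 156.5, 843.5]
tcp_rot: [3.11, 0.003, 2.725]
contact_force: [1.1, -0.3, 0.3]
grip_width: 0.3
finger_force: 0.0
[ 0.688 -0.247  0.913  0.018  2.446 -0.453]
```

```bash
python3 -m inch '[[0,-0.02,-0.03,0,0],[0,-0.04,-0.06,0,0],[0,-0.06,-0.09,0,0],[0,-0.06,-0.12,0,0],[0,-0.06,-0.15,0,0],[0,-0.06,-0.18,0,0],[0,-0.06,-0.21,0,0],[0,-0.06,-0.25,0,0]]'; python3 -c "
from plant import *
print(get_obs()['joint_positions'].round(3))"
```

```text
time: 5.03
tool_pos: [39.9, 126.4, 904.4]
tcp_rot: [3.091, 0.019, 2.723]
contact_force: [0.5, 0.2, 0.4]
grip_width: 0.6
finger_force: 0.0
[ 0.64  -0.201  0.632  0.017  2.656 -0.497]
```

```bash
python3 -m inch '[[0,0,-0.03,0,0],[0,0.0,-0.06,0,0],[0,0,-0.1,0,0],[0,0,-0.15,0,0]]'; python3 -c "
from plant import *
print(get_obs()['joint_positions'].round(3))"; python3 -m inch '[[0,0.02,0,0,0],[0,0.04,0,0,0],[0,0.08,0,0,0],[0,0.12,0,0,0]]'; python3 -c "
from plant import *
print(get_obs()['joint_positions'].round(3))"
```

```text
time: 5.37
tool_pos: [34.2, 136.5, 912.3]
tcp_rot: [3.071, 0.032, 2.722]
contact_force: [-0.5, 0.1, 0.2]
grip_width: 0.7
finger_force: 0.0
[ 0.754 -0.17   0.577 -0.003  2.657 -0.402]
time: 5.7
tool_pos: [82.1, 245.5, 918.0]
tcp_rot: [3.067, 0.031, 2.722]
contact_force: [0.6, -0.7, 0.4]
grip_width: 0.6
finger_force: 0.0
[ 0.958  0.088  0.317 -0.035  2.657 -0.227]
```

```bash
python3 -m inch '[[-0.035,-0.006,0.005,-0.1,0],[-0.07,-0.01,0.01,-0.2,0],[-0.105,-0.017,0.015,-0.3,0],[-0.14,-0.023,0.02,-0.4,0],[-0.175,-0.03,0.025,-0.5,0],[-0.21,-0.035,0.03,-0.54,0],[-0.245,-0.038,0.03,-0.54,0],[-0.245,-0.038,0.03,-0.54,0]]'; python3 -c "
from plant import *
print(get_obs()['joint_positions'].round(3))"
```

```text
time: 6.37
tool_pos: [294.9, 112.2, 891.7]
tcp_rot: [3.098, 0.062, -3.02]
contact_force: [1.0, 1.2, 0.6]
grip_width: 0.4
finger_force: 0.0
[ 0.098  0.134  0.384  0.082  2.561 -1.525]
```

```bash
cat > s.sh <<'E'
python3 -c "
from plant import *
o=get_obs();print(o['joint_positions'].round(3),o['tcp_rot'].round(3),o['tool_pos'].round(0),o['time'])"
E
for i in 1 2 3; do python3 -m inch '[[0.04,0,0,0,0]]' >/dev/null; sh s.sh; done
for i in 1 2 3; do python3 -m inch '[[0.04,0,0,0,0]]' >/dev/null; sh s.sh; done
for i in 1 2 3; do python3 -m inch '[[0.0,0,-0.04,0,0]]' >/dev/null; sh s.sh; done
```

```text
[ 0.092  0.074  0.51   0.078  2.527 -1.529] [ 3.098  0.031 -3.028] [281. 109. 879.] 6.45
[ 0.094 -0.033  0.61   0.077  2.521 -1.53 ] [ 3.098  0.043 -3.026] [227. 104. 882.] 6.5333
[ 0.091 -0.123  0.681  0.078  2.528 -1.534] [ 3.098  0.055 -3.023] [178.  99. 883.] 6.6167
[ 0.085 -0.201  0.738  0.081  2.543 -1.539] [ 3.098  0.061 -3.022] [134.  94. 882.] 6.7
[ 0.07  -0.271  0.782  0.086  2.568 -1.549] [ 3.098  0.062 -3.021] [ 93.  90. 879.] 6.7833
[ 0.032 -0.338  0.815  0.095  2.604 -1.578] [ 3.098  0.063 -3.02 ] [ 53.  85. 877.] 6.8667
[ 0.153 -0.296  0.692  0.076  2.658 -1.456] [ 3.102  0.085 -3.037] [ 41.  89. 900.] 6.95
[ 0.316 -0.246  0.62   0.037  2.655 -1.331] [ 3.102  0.106 -3.034] [ 46.  98. 911.] 7.0333
[ 4.410e-01 -2.140e-01  5.750e-01 -1.000e-03  2.656e+00 -1.247e+00] [ 3.102  0.118 -3.029] [ 47. 106. 917.] 7.1167
```

```bash
python3 -m inch '[[-0.04,0,0,0,0],[-0.08,-0.01,0,0,0],[-0.12,-0.01,0,0,0]]' >/dev/null; sh s.sh
for i in 1 2 3 4; do python3 -m inch '[[0.0,0,-0.04,0,0]]' >/dev/null; sh s.sh; done
for i in 1 2 3 4; do python3 -m inch '[[0.04,0,0,0,0]]' >/dev/null; sh s.sh; done
```

```text
[ 0.175 -0.021  0.387  0.067  2.657 -1.461] [ 3.104  0.117 -3.018] [168. 112. 928.] 7.3667
[ 0.173 -0.01   0.377  0.068  2.653 -1.455] [ 3.103  0.119 -3.026] [175. 113. 928.] 7.45
[ 0.174 -0.025  0.36   0.069  2.656 -1.451] [ 3.101  0.148 -3.026] [160. 110. 934.] 7.5333
[ 0.177 -0.039  0.344  0.07   2.657 -1.448] [ 3.098  0.176 -3.026] [146. 108. 939.] 7.6167
[ 0.181 -0.05   0.33   0.069  2.657 -1.445] [ 3.096  0.201 -3.027] [135. 107. 943.] 7.7
[ 0.208 -0.131  0.442  0.055  2.631 -1.431] [ 3.096  0.195 -3.028] [103. 104. 935.] 7.7833
[ 0.276 -0.213  0.53   0.027  2.623 -1.389] [ 3.096  0.197 -3.028] [ 59.  98. 927.] 7.8667
[ 0.425 -0.253  0.569 -0.033  2.618 -1.292] [ 3.094  0.202 -3.031] [ 28.  94. 922.] 7.95
[ 0.58  -0.262  0.584 -0.09   2.614 -1.189] [ 3.091  0.202 -3.031] [ 13.  92. 920.] 8.0333
```

```bash
python3 -m inch '[[-0.04,0,0,0,0],[-0.08,-0.01,0,0,0],[-0.12,-0.015,0,0,0],[-0.16,-0.015,0,0,0]]' >/dev/null; sh s.sh
for i in 1 2 3 4 5 6; do python3 -m inch '[[0.0,0,-0.04,0,0]]' >/dev/null; done; sh s.sh
python3 -m inch '[[-0.04,0,0,0,0]]' >/dev/null;sh s.sh
for i in 1 2 3 4 5; do python3 -m inch '[[0.0,0,-0.04,0,0]]' >/dev/null;done; sh s.sh
```

```text
[ 0.105 -0.044  0.324  0.103  2.658 -1.493] [ 3.096  0.202 -3.022] [146.  99. 943.] 8.3667
[ 0.235 -0.094  0.252  0.018  2.657 -1.434] [ 3.092  0.323 -3.033] [ 82.  99. 962.] 8.8667
[ 0.198 -0.039  0.171  0.048  2.658 -1.449] [ 3.09   0.349 -3.028] [106. 102. 968.] 8.95
[ 0.56  -0.07   0.133 -0.284  2.658 -1.402] [ 3.085  0.42  -3.042] [ 45.  97. 976.] 9.3667
```

```bash
for k in 1 2 3; do python3 -m inch '[[-0.04,0,0,0,0],[-0.06,-0.005,0,0,0]]' >/dev/null; sh s.sh
for i in 1 2 3; do python3 -m inch '[[0.0,0,-0.04,0,0]]' >/dev/null;done; sh s.sh; done
```

```text
[ 0.291 -0.027  0.072 -0.017  2.657 -1.449] [ 3.085  0.436 -3.002] [ 83. 103. 979.] 9.5333
[ 0.62  -0.038  0.045 -0.393  2.658 -1.448] [ 3.082  0.473 -3.05 ] [ 43.  94. 984.] 9.7833
[ 0.354 -0.04   0.038 -0.088  2.657 -1.454] [ 3.08   0.483 -3.009] [ 60.  98. 985.] 9.95
[ 0.687 -0.075  0.036 -0.481  2.658 -1.472] [ 3.065  0.513 -3.058] [ 14.  72. 987.] 10.2
[ 0.415 -0.082  0.036 -0.165  2.657 -1.462] [ 3.069  0.524 -3.023] [ 26.  83. 988.] 10.3667
[ 0.622 -0.127  0.036 -0.424  2.658 -1.491] [ 3.047  0.561 -3.06 ] [-14.  51. 989.] 10.6167
```

```bash
cat >> h.py <<'E'
from scipy.spatial.transform import Rotation as Ro
def toolR(o): return Ro.from_euler("xyz",o["tcp_rot"]).as_matrix()
def shift(tip,ahead=178):
    from plant import get_obs
    o=get_obs(); R=toolR(o); return (R.T@(np.array(tip)-o["tool_pos"])-[0,0,ahead]).round(1), R.round(3).T.tolist()
E
cat > g.py <<'E'
from h import *; import sys
from plant import get_obs
v=eval(sys.argv[1]); print(shift(v,float(sys.argv[2]) if len(sys.argv)>2 else 178)); o=get_obs(); R=toolR(o); print("grasp",(o["tool_pos"]+159*R[:,2]).round(1),"tip",(o["tool_pos"]+178*R[:,2]).round(1),"F",o["contact_force"].round(1),o["time"],o["grip_width"].round(1),o["joint_positions"].round(2))
E
python3 g.py "[490,257,215]"
```

```text
(array([-28.1,  75.7, 765. ]), [[-0.844, -0.069, -0.532], [-0.131, 0.988, 0.08], [0.52, 0.137, -0.843]])Traceback (most recent call last):
  File "g.py", line 3, in <module>
    v=eval(sys.argv[1]); print(shift(v,float(sys.argv[2]) if len(sys.argv)>2 else 178)); o=get_obs(); R=toolR(o); print("grasp",(o["tool_pos"]+159*R[:,2]).round(1),"tip",(o["tool_pos"]+178*R[:,2]).round(1),"F",o["contact_force"].round(1),o["time"],o["grip_width"].round(1),o["joint_positions"].round(2))
                                                                                                                                                                                                                                                        ^^^^^^^^^^^^^^^^^^^^^
AttributeError: 'float' object has no attribute 'round'
```

```bash
sed -i 's/o\["grip_width"\].round(1)/round(o["grip_width"],1)/' g.py
python3 -m inch '[[0,0.005,0.035,0,0],[0,0.01,0.075,0,0],[0,0.015,0.115,0,0],[-0.005,0.02,0.155,0,0],[-0.01,0.025,0.195,0,0],[-0.01,0.03,0.235,0,0],[-0.01,0.035,0.275,0,0],[-0.01,0.04,0.315,0,0]]'
python3 -m inch '[[0,0.005,0.04,0,0],[0,0.01,0.08,0,0],[0,0.015,0.12,0,0],[-0.005,0.02,0.16,0,0],[-0.01,0.025,0.20,0,0],[-0.01,0.03,0.24,0,0],[-0.01,0.035,0.28,0,0],[-0.01,0.035,0.28,0,0]]'
python3 g.py "[490,257,215]"
```

```text
time: 11.28
tool_pos: [106.9, 115.4, 801.2]
tcp_rot: [3.05, 0.563, -3.055]
contact_force: [0.3, 0.4, 0.1]
grip_width: 0.3
finger_force: 0.0
time: 11.95
tool_pos: [256.8, 191.5, 567.9]
tcp_rot: [3.055, 0.548, -3.046]
contact_force: [-1.1, -0.3, -1.0]
grip_width: 0.6
finger_force: 0.0
(array([-19.6,   6. , 249.6]), [[-0.85, -0.082, -0.521], [-0.14, 0.987, 0.074], [0.508, 0.136, -0.85]])
grasp [337.7 213.1 432.7] tip [347.3 215.7 416.6] F [-1.1 -0.3 -1. ] 11.95 0.6 [ 0.44 -0.28  1.79 -0.11  1.09 -1.23]
```

```bash
python3 -m inch '[[-0.003,0,0.035,0,0],[-0.006,0.003,0.07,0,0],[-0.01,0.005,0.105,0,0],[-0.015,0.006,0.14,0,0],[-0.02,0.006,0.175,0,0],[-0.02,0.006,0.21,0,0],[-0.02,0.006,0.22,0,0],[-0.02,0.006,0.22,0,0]]'
python3 g.py "[538.7,263.7,145]"
python3 - <<'E'
from plant import *; import cv2,numpy as np
from h import *
p=capture("scene"); q=capture("top")
for n,z in(("scene",p),("top",q)):
    print(n,[(np.round(d["centre"]).tolist(),round(d["conf"],2)) for d in tip_of(z,"plunger_head")],proj(n,[538.7,263.7,145]))
a=p["color"][260:340,270:370,::-1];b=q["color"][180:260,190:290,::-1]
cv2.imwrite("pics/pre.png",cv2.resize(np.hstack([a,b]),None,fx=4,fy=4,interpolation=2))
E
```

```text
time: 12.62
tool_pos: [386.4, 229.2, 397.9]
tcp_rot: [3.053, 0.554, -3.048]
contact_force: [-0.6, 0.1, 0.5]
grip_width: 0.4
finger_force: 0.0
(array([  1.4,  -6.4, 119.2]), [[-0.846, -0.08, -0.526], [-0.14, 0.987, 0.076], [0.514, 0.138, -0.847]])
grasp [468.  251.1 263.2] tip [477.8 253.7 247.1] F [-0.6  0.1  0.5] 12.6167 0.4 [ 0.39  0.1   1.93 -0.12  0.56 -1.22]
scene [([339.0, 313.0], 0.74)] [336.24370818 314.28087245]
top [([238.0, 236.0], 0.52), ([260.0, 292.0], 0.16)] [236.30483312 234.45229724]
```

View pics/pre.png

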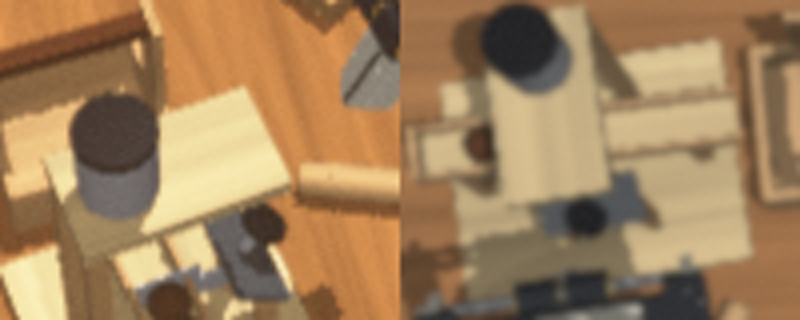

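```bash
python3 -m inch '[[0.001,-0.002,0.03,0,0],[0.002,-0.004,0.06,0,0],[0.003,-0.006,0.085,0,0],[0.004,-0.006,0.105,0,0],[0.004,-0.006,0.112,0,0],[0.004,-0.006,0.118,0,0],[0.004,-0.006,0.122,0,0]]'
python3 g.py "[538.7,263.7,145]"
```

```text
time: 13.4
tool_pos: [447.0, 239.6, 293.3]
tcp_rot: [3.052, 0.557, -3.049]
contact_force: [-2.5, -2.7, 2.8]
grip_width: 0.7
finger_force: 1.8
(array([-1. , -0.3, -2. ]), [[-0.845, -0.079, -0.529], [-0.14, 0.987, 0.076], [0.516, 0.138, -0.845]])
grasp [529.1 261.6 158.9] tip [538.9 264.2 142.8] F [-2.5 -2.7  2.8] 13.4 0.7 [ 0.35  0.35  1.94 -0.17  0.29 -1.18]
```

```bash
python3 -m inch '[[-0.0005,-0.0005,0.006,0,0],[-0.001,-0.001,0.012,0,0],[-0.001,-0.001,0.018,0,0],[-0.0015,-0.0015,0.023,0,0]]'
python3 g.py "[555.8,265.7,120.4]"
```

```text
time: 13.73
tool_pos: [462.5, 243.6, 279.7]
tcp_rot: [3.057, 0.545, -3.047]
contact_force: [-8.2, -1.8, 2.6]
grip_width: 0.6
finger_force: 3.6
(array([ 1.3, -2.5,  7.9]), [[-0.851, -0.08, -0.518], [-0.137, 0.988, 0.072], [0.506, 0.133, -0.852]])
grasp [543.  264.7 144.2] tip [552.6 267.2 128. ] F [-8.2 -1.8  2.6] 13.7333 0.6 [ 0.35  0.4   1.91 -0.18  0.29 -1.18]
```

```bash
python3 -m inch '[[0.001,-0.001,0.004,0,0],[0.001,-0.002,0.007,0,0],[0.001,-0.0025,0.01,0,0]]'
python3 g.py "[555.8,265.7,120.4]"
```

```text
time: 13.98
tool_pos: [467.9, 244.2, 275.0]
tcp_rot: [3.059, 0.539, -3.046]
contact_force: [-44.1, -7.2, 44.6]
grip_width: 0.4
finger_force: 30.9
(array([ 2.4, -1.7,  1.1]), [[-0.854, -0.082, -0.513], [-0.137, 0.988, 0.071], [0.501, 0.131, -0.855]])
grasp [547.6 264.9 138.9] tip [557.1 267.4 122.7] F [-44.1  -7.2  44.6] 13.9833 0.4 [ 0.35  0.41  1.9  -0.17  0.29 -1.19]
```

```bash
python3 -m inch '[[0,0,-0.0015,0,0],[0,0,-0.0015,0,0],[0,0,-0.0015,0,0],[0,0,-0.0015,0,0],[0,0,-0.0015,0,0],[0,0,-0.0015,0,0],[0,0,-0.0015,0,0],[0,0,-0.0015,0,0]]'
cat > look.py <<'E'
from plant import *; import cv2,numpy as np,sys
n=sys.argv[1]; p=capture("scene"); q=capture("top")
a=p["color"][260:360,270:370,::-1];b=q["color"][180:280,190:290,::-1]
if len(sys.argv)>2: a=p["color"][260:360,270:370,::-1];b=q["color"][170:270,190:290,::-1]
cv2.imwrite(f"pics/{n}.png",cv2.resize(np.hstack([p["color"][230:380,230:380,::-1],q["color"][150:300,190:340,::-1]]),None,fx=2.6,fy=2.6,interpolation=2))
E
python3 look.py push1
```

```text
time: 14.65
tool_pos: [467.5, 244.0, 275.8]
tcp_rot: [3.059, 0.539, -3.046]
contact_force: [-10.5, 1.1, 4.5]
grip_width: 0.5
finger_force: 4.7
```

View pics/push1.png

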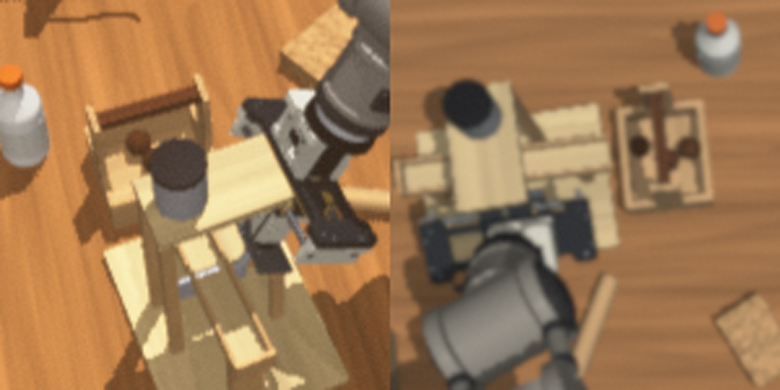

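```bash
python3 -m inch '[[0,0,0,0,0],[0,0,0,0,0],[0,0,0,0,0],[0,0,0,0,0],[0,0,0,0,0],[0,0,0,0,0]]'|head -1
python3 - <<'E'
from plant import *; import cv2,numpy as np
q=capture("top");p=capture("scene")
for t in ["ball0_center","ball1_center","ball2_center"]:
  for z in (q,p): print(t,[(np.round(d["centre"]).tolist(),round(d["conf"],2)) for d in tip_of(z,t)])
cv2.imwrite("pics/balls.png",np.hstack([cv2.resize(q["color"][180:250,265:335,::-1],(400,400),interpolation=2),cv2.resize(p["color"][255:325,255:325,::-1],(400,400),interpolation=2)]))
E
```

```text
time: 15.25
ball0_center [([302.0, 206.0], 0.46)]
ball0_center [([285.0, 283.0], 0.56)]
ball1_center [([297.0, 212.0], 0.61), ([314.0, 173.0], 0.44)]
ball1_center [([390.0, 310.0], 0.68)]
ball2_center [([287.0, 203.0], 0.57)]
ball2_center [([280.0, 285.0], 0.21)]
```

View pics/balls.png

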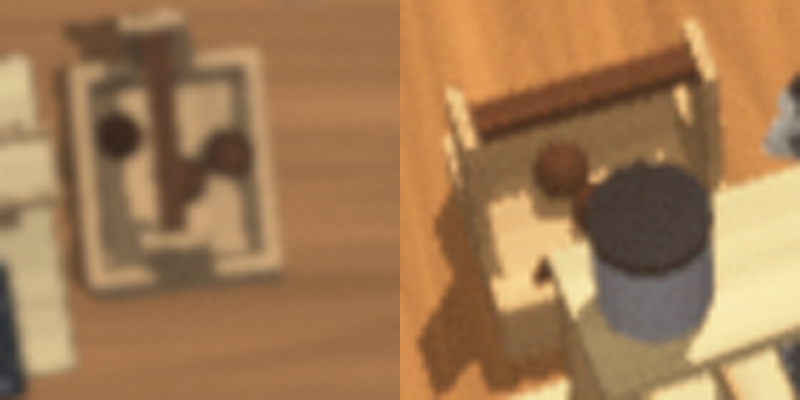

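```bash
python3 -m inch '[[0,0,-0.03,0,0],[0,0,-0.07,0,0],[0,0,-0.11,0,0],[0,0,-0.15,0,0],[0,-0.04,-0.155,0,0],[0.005,-0.08,-0.16,0,0],[0.01,-0.11,-0.16,0,0],[0.01,-0.11,-0.16,0,0]]'|head -1; sh s.sh
for i in 1 2 3 4 5; do python3 -m inch '[[0.02,-0.003,0.034,0,0]]' >/dev/null; sh s.sh;done
```

```text
time: 16.32
[ 0.047  0.015  2.014  0.191  0.58  -1.769] [ 3.06   0.544 -3.05 ] [394. 110. 400.] 16.3167
[ 0.053  0.069  2.071  0.234  0.457 -1.813] [ 3.059  0.559 -3.051] [398. 112. 366.] 16.4
[ 0.055  0.143  2.138  0.321  0.328 -1.908] [ 3.06   0.551 -3.049] [397. 112. 322.] 16.4833
[ 0.041  0.207  2.163  0.433  0.282 -2.037] [ 3.052  0.52  -3.045] [400. 109. 293.] 16.5667
[ 0.014  0.258  2.158  0.541  0.285 -2.172] [ 3.037  0.489 -3.041] [409. 102. 275.] 16.65
[-0.018  0.31   2.152  0.669  0.283 -2.329] [ 3.022  0.472 -3.038] [419.  93. 257.] 16.7333
```

```bash
for i in 1 2 3 4; do python3 -m inch '[[0.038,0.0,0.0,0,0]]' >/dev/null; sh s.sh;done; for i in 1 2 3; do python3 -m inch '[[0.036,0.005,-0.02,0,0]]' >/dev/null; sh s.sh;done
```

```text
[-0.058  0.29   2.219  0.804  0.282 -2.503] [ 3.01   0.459 -3.038] [395.  82. 250.] 16.8167
[-0.097  0.264  2.294  0.948  0.283 -2.687] [ 2.998  0.45  -3.036] [367.  73. 244.] 16.9
[-0.131  0.254  2.351  1.096  0.283 -2.87 ] [ 2.989  0.448 -3.035] [346.  67. 238.] 16.9833
[-0.165  0.243  2.414  1.242  0.283 -3.054] [ 2.985  0.445 -3.035] [324.  61. 232.] 17.0667
[-0.204  0.172  2.5    1.265  0.294 -3.106] [ 2.983  0.441 -3.044] [285.  59. 237.] 17.15
[-0.26   0.078  2.588  1.208  0.321 -3.102] [ 2.983  0.437 -3.041] [242.  57. 244.] 17.2333
[-0.358 -0.029  2.673  1.117  0.371 -3.103] [ 2.986  0.438 -3.034] [200.  55. 248.] 17.3167
```

```bash
python3 - <<'E'
from plant import *; from h import *
R=toolR(get_obs()); print((R.T@np.array([200,55,130])).round(0)); print(R.round(3))
E
```

```text
[-241.   38.  -25.]
[[-0.9   -0.171  0.4  ]
 [-0.097  0.975  0.199]
 [-0.424  0.14  -0.895]]
```

```bash
python3 -m inch '[[-0.035,0.005,-0.003,0,0],[-0.07,0.01,-0.006,0,0],[-0.105,0.015,-0.01,0,0],[-0.14,0.02,-0.014,-0.1,0],[-0.175,0.026,-0.018,-0.2,0],[-0.21,0.032,-0.022,-0.3,0],[-0.24,0.038,-0.025,-0.4,0],[-0.24,0.038,-0.025,-0.5,0]]' |head -1;sh s.sh
python3 -m inch '[[0,0,0,-0.12,0],[0,0,0,-0.24,0],[0,0,0,-0.36,0],[0,0,0,-0.48,0],[0,0,0,-0.6,0],[0,0,0,-0.7,0]]' |head -1;sh s.sh; python3 g.py "[400,110,100]"
```

```text
time: 17.98
[ 0.021  0.075  1.991  0.313  0.665 -2.404] [-3.043  0.463 -2.471] [405. 112. 382.] 17.9833
time: 18.48
[ 0.019  0.073  2.004  0.316  0.664 -3.106] [-2.772  0.288 -1.744] [401. 111. 378.] 18.4833
(array([79.7, 96.9, 69.8]), [[-0.165, -0.944, -0.284], [-0.901, 0.262, -0.346], [0.401, 0.199, -0.894]])
grasp [464.9 142.3 235.6] tip [472.5 146.1 218.6] F [ 0.7 -0.4  0. ] 18.4833 0.6 [ 0.02  0.07  2.    0.32  0.66 -3.11]
```

```bash
python3 -m inch '[[0.01,0.014,0.035,0,0],[0.02,0.026,0.07,0,0],[0.027,0.033,0.085,0,0]]'>/dev/null; sh s.sh
for i in 1 2 3; do python3 -m inch '[[0.008,0.025,0.012,0,0]]' >/dev/null; sh s.sh;done
for i in 1 2 3; do python3 -m inch '[[0.007,0.036,-0.015,0,0]]' >/dev/null; sh s.sh;done
python3 g.py "[400,110,100]"
```

```text
[ 0.089  0.232  2.115  0.348  0.393 -3.104] [-2.781  0.259 -1.767] [401. 131. 290.] 18.7333
[ 0.114  0.246  2.169  0.366  0.319 -3.104] [-2.775  0.254 -1.771] [385. 137. 273.] 18.8167
[ 0.133  0.251  2.216  0.379  0.282 -3.104] [-2.793  0.246 -1.775] [367. 141. 260.] 18.9
[ 0.139  0.245  2.243  0.382  0.285 -3.104] [-2.817  0.241 -1.777] [353. 141. 255.] 18.9833
[ 0.154  0.179  2.308  0.363  0.282 -3.071] [-2.817  0.241 -1.778] [320. 141. 263.] 19.0667
[ 0.178  0.102  2.383  0.331  0.283 -3.018] [-2.821  0.24  -1.778] [279. 141. 268.] 19.15
[ 0.213  0.026  2.453  0.284  0.283 -2.94 ] [-2.822  0.24  -1.778] [239. 141. 272.] 19.2333
(array([  38.1, -103.1,   32.6]), [[-0.2, -0.95, -0.238], [-0.914, 0.269, -0.305], [0.354, 0.157, -0.922]])
grasp [295.2 165.9 125.2] tip [301.9 168.8 107.7] F [-1.   0.6  0.6] 19.2333 0.4 [ 0.21  0.03  2.45  0.28  0.28 -2.94]
```

```bash
python3 -m inch '[[0.035,-0.01,-0.006,0,0],[0.07,-0.02,-0.012,0,0],[0.1,-0.028,-0.017,0,0]]'>/dev/null; sh s.sh
for i in 1 2 3; do python3 -m inch '[[0.009,0.012,0.036,0,0]]' >/dev/null; sh s.sh;done;python3 g.py "[400,110,100]"
```

```text
[ 0.011 -0.072  2.457  0.275  0.408 -3.103] [-2.82  0.2  -1.8 ] [239.  94. 290.] 19.4833
[ 0.048  0.011  2.488  0.304  0.286 -3.104] [-2.814  0.193 -1.805] [242. 100. 267.] 19.5667
[ 0.049  0.058  2.488  0.303  0.287 -3.104] [-2.861  0.179 -1.812] [243. 100. 255.] 19.65
[ 0.046  0.093  2.478  0.298  0.284 -3.104] [-2.881  0.169 -1.815] [250.  99. 249.] 19.7333
(array([-20.8, -98.3,   8.4]), [[-0.238, -0.956, -0.168], [-0.927, 0.276, -0.254], [0.29, 0.095, -0.952]])
grasp [296.  114.6  97.6] tip [301.5 116.4  79.5] F [ 0.2 -0.6  0.9] 19.7333 0.5 [ 0.05  0.09  2.48  0.3   0.28 -3.1 ]
```

```bash
for i in 1 2 3 4; do python3 -m inch '[[0.010,0.030,0.021,0,0]]' >/dev/null; sh s.sh;done;for i in 1 2; do python3 -m inch '[[0.006,0.01,0.038,0,0]]' >/dev/null; sh s.sh;done;python3 g.py "[400,110,100]"
```

```text
[ 0.047  0.078  2.509  0.299  0.282 -3.104] [-2.896  0.165 -1.817] [235.  99. 246.] 19.8167
[ 0.05   0.053  2.555  0.3    0.283 -3.104] [-2.917  0.16  -1.819] [211.  99. 243.] 19.9
[ 0.052  0.024  2.601  0.302  0.283 -3.104] [-2.933  0.155 -1.821] [189.  98. 240.] 19.9833
[ 0.054 -0.009  2.648  0.302  0.283 -3.104] [-2.947  0.151 -1.822] [165.  97. 238.] 20.0667
[ 0.054  0.01   2.653  0.301  0.285 -3.104] [-2.972  0.144 -1.823] [162.  97. 234.] 20.15
[ 0.053  0.036  2.644  0.3    0.283 -3.104] [-2.986  0.138 -1.825] [167.  97. 231.] 20.2333
(array([ -52.5, -197.6,   -5.5]), [[-0.249, -0.959, -0.137], [-0.951, 0.269, -0.154], [0.185, 0.092, -0.978]])
grasp [196.6 111.6  75.6] tip [200.1 113.4  57. ] F [ 0.2  0.5 -0.4] 20.2333 0.2 [ 0.05  0.04  2.64  0.3   0.28 -3.1 ]
```

```bash
for i in 1 2 3 4 5; do python3 -m inch '[[0.003,0.006,0.040,0,0]]' |grep cont; sh s.sh;done;python3 g.py "[400,110,100]"
```

```text
contact_force: [-0.2, -0.7, 0.3]
[ 0.056  0.073  2.628  0.302  0.283 -3.104] [-3.007  0.132 -1.827] [175.  98. 227.] 20.3167
contact_force: [-0.3, -0.4, -0.3]
[ 0.061  0.113  2.611  0.306  0.283 -3.104] [-3.028  0.127 -1.828] [184. 100. 222.] 20.4
contact_force: [0.8, -0.4, -0.3]
[ 0.067  0.154  2.593  0.311  0.283 -3.104] [-3.051  0.121 -1.829] [192. 101. 216.] 20.4833
contact_force: [0.9, -0.5, 1.1]
[ 0.075  0.198  2.573  0.317  0.283 -3.104] [-3.074  0.116 -1.83 ] [201. 104. 210.] 20.5667
contact_force: [-0.4, -0.3, 0.2]
[ 0.084  0.244  2.552  0.324  0.283 -3.104] [-3.099  0.11  -1.83 ] [210. 107. 202.] 20.65
(array([ -40.4, -178.4,  -63. ]), [[-0.255, -0.961, -0.11], [-0.964, 0.261, -0.043], [0.069, 0.095, -0.993]])
grasp [220.7 121.9  44.3] tip [222.1 123.7  25.4] F [-0.4 -0.3  0.2] 20.65 0.3 [ 0.08  0.24  2.55  0.32  0.28 -3.1 ]
```

```bash
python3 g.py "[634,87.6,240]" 159
```

```text
(array([ -93.9, -415.8, -168.9]), [[-0.255, -0.961, -0.11], [-0.964, 0.261, -0.043], [0.069, 0.095, -0.993]])
grasp [220.7 121.9  44.3] tip [222.1 123.7  25.4] F [-0.4 -0.3  0.2] 20.65 0.3 [ 0.08  0.24  2.55  0.32  0.28 -3.1 ]
```

```bash
python3 -m inch '[[0,-0.01,-0.03,0.1,0],[-0.005,-0.025,-0.065,0.2,0],[-0.01,-0.045,-0.1,0.3,0],[-0.02,-0.075,-0.125,0.4,0],[-0.03,-0.11,-0.14,0.5,0.5],[-0.04,-0.148,-0.15,0.62,0.8],[-0.05,-0.186,-0.16,0.74,1],[-0.055,-0.224,-0.165,0.86,1]]'|head -3; python3 g.py "[634,87.6,240]" 159
```

```text
time: 21.32
tool_pos: [429.7, 85.6, 383.4]
tcp_rot: [3.087, 0.106, -2.701]
(array([-169.4,  -94.1,   -1.6]), [[-0.899, -0.424, -0.106], [-0.431, 0.901, 0.055], [0.072, 0.095, -0.993]])
grasp [441.2 100.7 225.5] tip [442.6 102.5 206.7] F [-0.4  0.2  0.7] 21.3167 22.6 [-0.01  0.18  1.81  0.11  1.08 -2.07]
```

```bash
python3 -m inch '[[-0.033,-0.018,0,0.1,1],[-0.067,-0.037,0,0.2,1],[-0.1,-0.055,0,0.3,1],[-0.135,-0.075,0,0.38,1],[-0.169,-0.094,0,0.38,1],[-0.169,-0.094,0,0.38,1]]'|head -3; python3 g.py "[634,87.6,135]" 159; python3 - <<'E'
from plant import *; from h import *
p=capture("scene");q=capture("top")
for t in["tote_bar","tote"]:print(t,[(np.round(d["centre"],1).tolist(),round(d["conf"],2)) for z in(p,q) for d in tip_of(z,t)])
print(proj("scene",[634,87.6,135]),proj("top",[634,87.6,135]),proj("scene",[634,87.6,0]))
cv2.imwrite("pics/bar.png",np.hstack([cv2.resize(p["color"][240:340,240:340,::-1],(400,400),interpolation=2),cv2.resize(q["color"][160:260,250:350,::-1],(400,400),interpolation=2)]))
E
```

```text
time: 21.82
tool_pos: [625.5, 72.5, 391.5]
tcp_rot: [3.052, 0.078, -3.078]
(array([10.5, -8.4, 97.7]), [[-0.995, -0.064, -0.078], [-0.071, 0.994, 0.089], [0.072, 0.094, -0.993]])
grasp [636.9  87.5 233.6] tip [638.2  89.2 214.7] F [-1.6  0.4 -1.4] 21.8167 62.3 [-0.03  0.53  1.27  0.1   1.28 -1.69]
tote_bar [([440.8, 379.0], 0.98), ([290.7, 267.8], 0.95), ([372.0, 159.5], 0.83), ([416.5, 315.7], 0.73), ([292.0, 202.5], 0.65), ([144.7, 302.3], 0.62)]
tote [([291.1, 296.3], 0.88), ([368.8, 187.4], 0.88), ([432.3, 410.7], 0.65), ([167.4, 303.7], 0.83), ([408.7, 316.1], 0.65)]
[287.0995128  270.56795742] [293.40501982 203.1112052 ] [289.91610344 295.84648253]
```

View pics/bar.png

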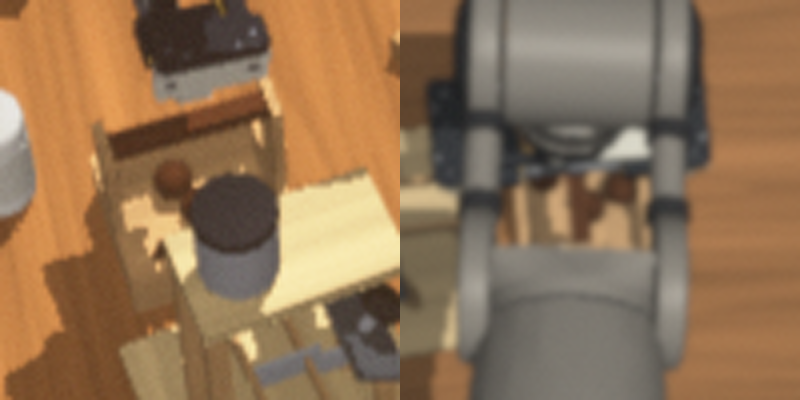

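```bash
python3 -m inch '[[0.003,-0.002,0.01,0,1],[0.006,-0.004,0.03,0,1],[0.009,-0.007,0.06,0,1],[0.01,-0.008,0.08,0,1],[0.01,-0.008,0.092,0,1],[0.01,-0.008,0.097,0,1],[0.01,-0.008,0.097,0,1]]'; python3 g.py "[634,87.6,135]" 159
```

```text
time: 22.7
tool_pos: [615.9, 74.2, 295.5]
tcp_rot: [3.051, 0.074, -3.076]
contact_force: [-0.4, -0.4, 0.1]
grip_width: 91.7
finger_force: 0.0
(array([-7.1, -2.5,  2.9]), [[-0.995, -0.066, -0.073], [-0.072, 0.993, 0.09], [0.067, 0.095, -0.993]])
grasp [626.6  89.3 137.6] tip [627.9  91.1 118.7] F [-0.4 -0.4  0.1] 22.7 91.7 [-0.03  0.59  1.43  0.11  1.06 -1.72]
```

```bash
python3 -m inch '[[-0.007,-0.0025,0.002,0,1],[-0.007,-0.0025,0.002,0,0.5],[-0.007,-0.0025,0.002,0,0],[-0.007,-0.0025,0.002,0,0],[-0.007,-0.0025,0.002,0,0],[-0.007,-0.0025,0.002,0,0],[-0.007,-0.0025,0.002,0,0],[-0.007,-0.0025,0.002,0,0]]';python3 -m inch '[[0,0,0,0,0],[0,0,0,0,0]]'; python3 g.py "[634,87.6,135]" 159
```

```text
time: 23.37
tool_pos: [623.4, 72.2, 294.1]
tcp_rot: [3.051, 0.074, -3.076]
contact_force: [0.1, -0.3, -0.1]
grip_width: 49.9
finger_force: 0.0
time: 23.53
tool_pos: [623.5, 72.2, 294.0]
tcp_rot: [3.051, 0.074, -3.076]
contact_force: [0.5, 0.1, 0.9]
grip_width: 36.4
finger_force: 0.0
(array([0.3, 0.3, 1.1]), [[-0.995, -0.065, -0.074], [-0.072, 0.993, 0.09], [0.068, 0.095, -0.993]])
grasp [634.2  87.2 136. ] tip [635.5  89.  117.2] F [0.5 0.1 0.9] 23.5333 36.4 [-0.03  0.61  1.41  0.11  1.06 -1.72]
```

```bash
python3 -m inch '[[0,0,0,0,0],[0,0,0,0,0],[0,0,0,0,0],[0,0,0,0,0],[0,0,0,0,0]]' | tail -3; python3 - <<'E'
from h import *
print("blue",onz("top",(409,318),0),onz("scene",(370,188),0),onz("top",(385,325),50),onz("top",(402,292),50),"bar",onz("top",(416.5,315.7),135), "sand",onz("top",(331,281),28))
E
```

```text
contact_force: [-1.1, 1.2, 1.4]
grip_width: 16.1
finger_force: 30.0
blue [ 268.82366566 -275.46181573    0.        ] [ 275.57891565 -263.9445169     0.        ] [ 250.30513768 -189.61585079   50.        ] [ 352.54712521 -248.87881635   50.        ] bar [ 278.35353335 -274.39655567  135.        ] sand [395.25655033 -23.3156468   28.        ]
```

```bash
python3 -m inch '[[-0.0005,0.001,-0.008,0,0],[-0.0015,0.002,-0.025,0,0],[-0.004,0.004,-0.05,0,0],[-0.006,0.007,-0.075,0,0],[-0.008,0.009,-0.1,0,0],[-0.009,0.011,-0.115,0,0],[-0.009,0.011,-0.12,0,0],[-0.009,0.011,-0.12,0,0]]'; python3 g.py "[448.3,-221.5,258]" 159
```

```text
time: 24.62
tool_pos: [623.4, 72.2, 415.8]
tcp_rot: [3.052, 0.076, -3.076]
contact_force: [-0.4, 0.2, -5.3]
grip_width: 16.1
finger_force: 30.0
(array([ 205.4, -293.2,  -42.2]), [[-0.995, -0.065, -0.075], [-0.072, 0.993, 0.09], [0.069, 0.095, -0.993]])
grasp [634.4  87.2 257.8] tip [635.7  89.  239. ] F [-0.4  0.2 -5.3] 24.6167 16.1 [-0.03  0.51  1.24  0.1   1.33 -1.69]
```

```bash
python3 -m inch '[[0.004,-0.006,0,0.04,0],[0.012,-0.018,-0.002,0.12,0],[0.024,-0.036,-0.004,0.22,0],[0.038,-0.056,-0.008,0.33,0],[0.053,-0.077,-0.011,0.44,0],[0.068,-0.098,-0.014,0.55,0],[0.083,-0.119,-0.017,0.66,0],[0.098,-0.14,-0.02,0.77,0]]'|tail -3; python3 g.py "[448.3,-221.5,258]" 159
```

```text
contact_force: [0.4, -0.5, -4.4]
grip_width: 15.8
finger_force: 30.0
(array([ -31.6, -182.6,  -24.7]), [[-0.761, 0.649, 0.014], [0.646, 0.755, 0.114], [0.064, 0.096, -0.993]])
grasp [543.7 -60.7 254.8] tip [544.9 -58.9 235.9] F [ 0.4 -0.5 -4.4] 25.2833 15.8 [-0.31  0.35  1.49  0.12  1.27 -1.21]
```

```bash
python3 -m inch '[[-0.004,-0.022,-0.003,0.11,0],[-0.008,-0.044,-0.006,0.22,0],[-0.012,-0.068,-0.009,0.33,0],[-0.016,-0.094,-0.012,0.44,0],[-0.02,-0.12,-0.016,0.55,0],[-0.025,-0.145,-0.02,0.66,0],[-0.029,-0.168,-0.023,0.77,0],[-0.031,-0.178,-0.024,0.88,0]]'|tail -3; python3 -m inch '[[0,0,0,0.1,0],[0,0,0,0.18,0],[0,0,0,0.21,0],[0,0,0,0.21,0]]'|tail -3; python3 g.py "[448.3,-221.5,258]" 159
python3 - <<'E'
from plant import *; from h import *
R0=Ro.from_euler("xyz",[3.052,.076,-3.076]).as_matrix(); R=toolR(get_obs())
T=R@R0.T@Ro.from_euler("z",.067).as_matrix(); print("tote R",T.round(3).tolist())
p=capture("scene");q=capture("top")
print([(np.round(d["centre"],1).tolist(),round(d["conf"],2)) for z in(p,q) for d in tip_of(z,"tote_bar")],[(np.round(d["centre"],1).tolist(),round(d["conf"],2)) for z in(p,q) for d in tip_of(z,"fork_seat")])
cv2.imwrite("pics/pre2.png",np.hstack([cv2.resize(p["color"][90:250,210:370,::-1],(400,400),interpolation=2),cv2.resize(q["color"][160:320,330:490,::-1],(400,400),interpolation=2)]))
E
```

```text
contact_force: [0.2, -0.8, -6.2]
grip_width: 15.9
finger_force: 30.0
contact_force: [-1.0, 0.8, -5.5]
grip_width: 15.7
finger_force: 30.0
(array([-5.3, -3.2, -0.7]), [[0.217, 0.97, 0.109], [0.974, -0.222, 0.042], [0.065, 0.097, -0.993]])
grasp [ 452.6 -217.   258. ] tip [ 453.8 -215.2  239.2] F [-1.   0.8 -5.5] 26.2833 15.7 [-0.67  0.28  1.58  0.12  1.29 -0.48]
tote R [[-0.216, 0.976, 0.006], [-0.959, -0.211, -0.19], [-0.184, -0.047, 0.982]]
[([445.5, 380.8], 0.9), ([324.4, 152.2], 0.79), ([373.8, 161.5], 0.75), ([318.5, 173.6], 0.69), ([400.6, 251.1], 0.85), ([417.8, 316.6], 0.6), ([405.0, 212.2], 0.32)] [([282.3, 164.8], 0.57), ([323.9, 188.9], 0.53), ([408.5, 214.7], 0.92)]
```

```bash
python3 g.py "[575.1,-250.5,256]" 159; python3 - <<'E'
from h import *
print(proj("scene",[575.1,-250.5,200]),proj("top",[575.1,-250.5,200]),proj("scene",[452.6,-217,258]),proj("top",[452.6,-217,258]),tri((324.4,152.2),(400.6,251.1)))
E
```

```text
(array([ -6.7, 125.8,   8.4]), [[0.214, 0.971, 0.107], [0.974, -0.22, 0.045], [0.067, 0.095, -0.993]])
grasp [ 453.4 -217.1  259.4] tip [ 454.6 -215.3  240.6] F [ 1.3  0.1 -4.8] 26.5833 15.9 [-0.67  0.28  1.58  0.12  1.29 -0.48]
[281.21633154 166.38302034] [406.79462093 214.31072514] [322.21943887 152.88109804] [400.79825657 253.57967732] (array([ 452.9, -212.8,  266.8]), np.float64(12.1))
```

Consistent. Slide in over the seats.

```bash
python3 -m inch '[[-0.0005,0.008,0.0005,0,0],[-0.001,0.025,0.0015,0,0],[-0.0025,0.046,0.003,0,0],[-0.0035,0.068,0.0045,0,0],[-0.005,0.09,0.006,0,0],[-0.006,0.11,0.007,0,0],[-0.0065,0.122,0.008,0,0],[-0.0065,0.126,0.008,0,0]]'|tail -3;python3 -m inch '[[0,0,0,0,0],[0,0,0,0,0]]'|grep cont;  python3 g.py "[575.1,-250.5,214]" 159
```

```text
contact_force: [-0.7, -0.7, -4.6]
grip_width: 15.6
finger_force: 30.0
contact_force: [-0.4, -0.1, -5.3]
(array([-4.7, -1.7, 42.1]), [[0.215, 0.971, 0.108], [0.974, -0.22, 0.044], [0.066, 0.095, -0.993]])
grasp [ 575.  -250.4  256.4] tip [ 576.3 -248.6  237.5] F [-0.4 -0.1 -5.3] 27.4167 15.1 [-0.59  0.52  1.22  0.12  1.4  -0.39]
```

```bash
python3 -m inch '[[-0.0005,0,0.006,0,0],[-0.002,-0.001,0.016,0,0],[-0.003,-0.001,0.026,0,0],[-0.004,-0.0015,0.035,0,0],[-0.0045,-0.0015,0.04,0,0],[-0.0045,-0.0015,0.042,0,0]]'|grep -E "cont|time"; python3 g.py "[575.1,-250.5,209]" 159
```

```text
time: 27.92
contact_force: [-1.1, -0.3, -1.9]
(array([-0.5, -0.3,  4.2]), [[0.215, 0.971, 0.108], [0.974, -0.221, 0.043], [0.066, 0.096, -0.993]])
grasp [ 575.2 -250.5  213.2] tip [ 576.5 -248.7  194.4] F [-1.1 -0.3 -1.9] 27.9167 15.5 [-0.59  0.55  1.29  0.12  1.3  -0.4 ]
```

```bash
python3 -m inch '[[0,0,0.0015,0,0],[0,0,0.003,0,0],[0,0,0.0045,0,0],[0,0,0.0055,0,0],[0,0,0.0055,0,0]]'|grep -E "cont|time"; python3 g.py "[575.1,-250.5,207]" 159
```

```text
time: 28.33
contact_force: [-1.1, 1.4, 1.4]
(array([-1. , -1.3,  2.5]), [[0.215, 0.971, 0.107], [0.974, -0.22, 0.046], [0.069, 0.095, -0.993]])
grasp [ 576.4 -250.1  209.6] tip [ 577.7 -248.3  190.8] F [-1.1  1.4  1.4] 28.3333 15.5 [-0.59  0.55  1.3   0.12  1.29 -0.4 ]
```

```bash
python3 -m inch '[[0,0,0.001,0,0],[0,0,0.002,0,0],[0,0,0.002,0,0]]'|grep -E "cont|time"; python3 -m inch '[[0,0,0,0,0.25],[0,0,0,0,0.3],[0,0,0,0,0.4],[0,0,0,0,0.6],[0,0,0,0,0.7],[0,0,0,0,0.8],[0,0,0,0,0.8],[0,0,0,0,0.8]]'; python3 - <<'E'
from plant import *; from h import *
p=capture("scene");q=capture("top")
for t in["tote_bar","tote","ball0_center","ball1_center","ball2_center"]:print(t,[(np.round(d["centre"],1).tolist(),round(d["conf"],2)) for z in(p,q) for d in tip_of(z,t)])
print(proj("scene",[575,-250.5,207]),proj("top",[575,-250.5,207]))
E
```

```text
time: 28.58
contact_force: [-4.3, 2.0, 4.3]
time: 29.25
tool_pos: [565.5, -265.1, 365.0]
tcp_rot: [3.096, -0.107, 1.353]
contact_force: [0.2, 0.0, 0.4]
grip_width: 63.0
finger_force: 0.0
tote_bar [([285.4, 168.1], 0.84), ([446.1, 379.0], 0.84), ([372.0, 162.7], 0.84), ([335.8, 292.6], 0.35), ([416.4, 314.6], 0.94), ([406.6, 210.3], 0.69), ([142.1, 303.3], 0.59)]
tote [([370.3, 186.8], 0.7), ([286.7, 195.7], 0.68), ([437.5, 408.4], 0.66), ([398.6, 221.9], 0.88), ([404.0, 313.9], 0.65)]
ball0_center [([291.7, 177.6], 0.61)]
ball1_center [([286.0, 184.8], 0.39), ([403.4, 213.8], 0.45)]
ball2_center [([399.9, 223.3], 0.63)]
[281.08765544 164.77741841] [407.21004182 213.86401125]
```

```bash
python3 -m inch '[[0.001,0.0005,-0.01,0,0.9],[0.003,0.001,-0.03,0,0.9],[0.007,0.003,-0.06,0,0.9],[0.011,0.005,-0.1,0,0.9],[0.015,0.006,-0.135,0,0.9],[0.016,0.007,-0.15,0,0.9]]'|grep -E "cont|time";python3 -m inch '[[0.0,-0.03,0,0,0.9],[0,-0.07,0,0,0.9],[0,-0.11,0,0,0.9],[0,-0.15,0,0,0.9],[0,-0.19,0,0,0.9],[0,-0.2,0,0,0.9],[0,-0.2,0,0,0.9],[0,-0.2,0,0,0.9]]'|grep -E "cont|time"; python3 - <<'E'
from plant import *; from h import *
p=capture("scene");q=capture("top")
for t in["tote_bar","ball0_center","ball1_center","ball2_center"]:print(t,[(np.round(d["centre"],1).tolist(),round(d["conf"],2)) for z in(p,q) for d in tip_of(z,t)])
cv2.imwrite("pics/fin.png",np.hstack([cv2.resize(p["color"][130:230,220:320,::-1],(400,400),interpolation=2),cv2.resize(q["color"][160:260,350:450,::-1],(400,400),interpolation=2)]))
E
```

```text
time: 30.35
contact_force: [0.1, 0.4, -0.0]
time: 31.02
contact_force: [1.0, -0.4, -0.1]
tote_bar [([441.5, 379.6], 0.93), ([282.2, 163.0], 0.87), ([370.5, 162.2], 0.56), ([280.7, 151.5], 0.45), ([407.3, 210.7], 0.94), ([145.1, 302.6], 0.8), ([273.2, 209.3], 0.3)]
ball0_center [([292.0, 180.1], 0.53), ([338.1, 312.7], 0.41), ([412.4, 233.4], 0.46)]
ball1_center [([287.1, 185.0], 0.5), ([404.2, 223.6], 0.51)]
ball2_center [([284.5, 162.1], 0.22), ([329.6, 279.2], 0.66), ([414.2, 220.8], 0.57)]
```

View pics/fin.png

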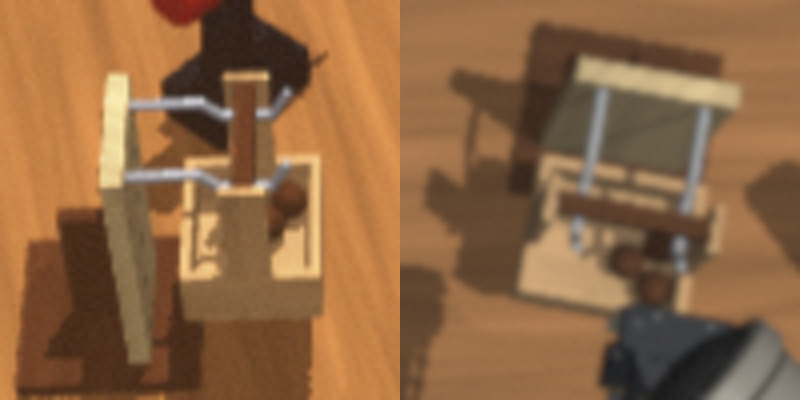

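The tote hangs with its bar across both seats: bar centre is at about (640,215) in the right crop, midway between the prongs. The balls show inside the tote at about (625,260), (655,290) and (658,245).

```bash
python3 -m inch '[[0,-0.02,-0.02,0,0.9],[0,-0.04,-0.04,0,0.9],[0,-0.04,-0.04,0,0.9],[0,-0.04,-0.04,0,0.9],[0,-0.04,-0.04,0,0.9],[0,-0.04,-0.04,0,0.9],[0,-0.04,-0.04,0,0.9],[0,-0.04,-0.04,0,0.9]]'|head -1; python3 -m inch '[[0,0,0,0,0.9],[0,0,0,0,0.9],[0,0,0,0,0.9],[0,0,0,0,0.9],[0,0,0,0,0.9],[0,0,0,0,0.9],[0,0,0,0,0.9],[0,0,0,0,0.9]]'|head -4; python3 -c "
from plant import *
print(close_job())"
```

```text
time: 32.18
time: 32.85
tool_pos: [329.1, -216.1, 544.9]
tcp_rot: [3.096, -0.107, 1.353]
contact_force: [0.4, -0.4, 0.2]
the job is handed in; nothing more can be done
None
```

I pushed the plunger home, all three balls ran into the small wooden tote, and it now hangs level on both prongs with the arm clear. I handed the job in at about 33 s of the 67 s allowed; the hand-in call gave no verdict.

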